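# Push the tip box home in its corner stop

## Task

Push the closed pipette tip box along the worktop into the inside corner of the L-shaped metal stop, so that its hinge side lies flush against the rear fence and its left end flush against the side fence. Only push it with the fingers; do not pick it up or tip it. Leave everything else standing where it is.

Things in the scene. Friction and masses are not known exactly. Their poses are not given: they have to be found in the camera images.
- corner_stop: fixed L-shaped metal stop. Origin: its inside corner, worktop height. Rear fence: inner face x = 0, 180 mm long from the corner along its -y; side fence: inner face y = 0, 120 mm along -x; both 8 mm thick, 30 mm high, with 4 mm feet (screws 10 mm high) to 30 mm out on the outer sides. x points about away from the robot, y about left (within 0.2 rad). The box goes in x < 0, y < 0.
- tip_box: blue tip box, clear lid shut for good, 70 mm high, 0.2 kg. Origin: centre of underside. Hinge side at x = +42 mm, front wall at -38 (lid tab to -42 at 50 mm height), ends at y = +60 and -60; walls plain up to 45 mm. Starts 40 to 80 mm short of the rear fence, 50 to 110 of the side fence, turned up to 0.3 rad to the stop. Home: axes parallel to the stop's, origin at x -42, y -60 mm in its frame.
- tube_rack: blue open tube rack, 64x125x62 mm, with three capped sample tubes in it reaching 80 mm high, left of the stop; leave alone. Origin: centre of its underside.
- timer: small white bench timer lying flat, 64x66x19 mm, left and nearer the robot; leave alone. Origin: centre of its underside.
- bottle_c: small white bottle with a cap, 34 mm across, 62 mm high, standing just outside the side fence (on its left); leave alone. Origin: centre of its underside.
- strip_vial: round vial with a cap, 37 mm across, 66 mm high, at the right; leave alone. Origin: centre of its underside.
- cup_0: small grey sample cup, 25 mm across, 26 mm high, at the right; leave alone. Origin: centre of its underside.
- cup_1: another such sample cup, farther right; leave alone. Origin: centre of its underside.
Things that resemble listed ones, but are neither listed nor needed, are in the scene too. Leave any orange look-alike of the tip_box alone.

How it is judged:
By the outcome, as a careful person would: the job done as asked, in the order asked, and still so for the second after the job is handed in, with the robot touching nothing.
It also fails if it takes over 58 s, if anything falls off the work surface, if the arm or the gripper's body presses on something with over 40 N, if the wrist force passes 120 N, or if a joint passes its speed limit or range.

## Robot

A 6-joint arm with a two-finger parallel gripper is mounted at the origin on a cart in front of the work surface, level with it; the furniture and walls round the work are solid. World frame = base frame: x ahead of the robot, y to its left, z up, the work surface at z = 0. Lengths are in m, angles in rad, forces in N, time in s.
With the tool pointing down it reaches from about 0.35 to 0.8 m from the base axis. Payload 7.3 kg.
Tool frame: the origin (TCP) lies between the finger pads; the fingertips stand 25 mm ahead of it and the grasp point (between the pads) lies 6 mm ahead of it (r.tip_extent is the distance from the TCP to the fingertips, in m); z points along the fingers, y is the direction in which the jaws open and shut (so a half turn about z gives the same grasp; the last joint's range is limited). The gripper opens to 85 mm and grips with 20 to 120 N. Pads are 22 mm wide; open, the fingers measure 114 mm over their backs; the gripper's body (76 mm by 85 mm) begins 54 mm behind the grasp point. The pads swing forward as they close: fully open they stand 13 mm farther back than shut.
Start: joints at [1.094, 0.342, 1.524, -0, 1.275, -0.146], TCP at [0.171, 0.497, 0.256] pointing down, gripper open.
Joint ranges: [-2.53, 2.53], [-0.77, 2.02], [0.04, 2.7], [-1, 4.14], [0.28, 2.66], [-3.11, 3.11]. Speed limits (rad/s): [2.57, 2.57, 3.14, 3.14, 3.14, 3.14].

## Interface

Orientations are given as a unit quaternion [x, y, z, w].
In Python, from workcell import r, command_gripper, optics gives the robot as it stands. The module is installed in compiled form; this text tells all that it offers. Calls block until the motion is done:
- r.reach(position, orientation): joint-space move of the TCP to a pose.
- r.move_straight(position, orientation=None, speed=0.15, max_force=None): straight line of the TCP; orientation=None keeps the orientation; speed is the mean speed in m/s. With max_force (N) it stops when the force on the tool has changed by that much, and returns True; else False.
- r.movej(angles): joint-space move.
- command_gripper(opening, force=None): finger opening in m; force is the grip in N (None keeps the last); returns when the fingers have stopped.
- r.hold(seconds).
- r.solve_ik(position, orientation): joint angles nearest the present ones, or None.
- r.read_state(): the state.
- optics.get_image(name): name is "scene" or "top"; returns (picture, depth): 480x640x3 uint8, red, green, blue; 480x640 float32, m along the optical axis (not along the pixel's ray), 0 where there is no reading.
- optics.camera_model(name): a dict with "K" (3x3 intrinsics, pixels), "R" (3x3) and "t" (3): a world point X has camera coordinates R X + t. Camera axes: x right, y down, z forward; pixel columns grow to the right and rows downward; lengths in m; the calibration is good to about 2 mm. A picture is of the moment at which its call begins. camera_model takes no time and is no camera call.
A pose or a line that the arm cannot do raises r.PlanningError and nothing moves.
- r.finish_job(): hands the job in, once; it reports no verdict.
The state is a dict: "time_s": time; "joint_positions": joint angles; "dq": joint speeds; "tau": joint torques, N m; "eef_pos": TCP position; "eef_rot": TCP orientation; "contact_force": force on the tool from outside, world axes, zero at the start; "torque": the same for the moment, N m; "grip_width": finger opening in m.
Only numpy, scipy, OpenCV 4.12 (cv2) and the standard library are available. Lean on these libraries where they do the work, as an engineer would, in place of code of your own. Each camera call takes 0.05 s, during which the arm holds its last target.

## Working session

There is one attempt and no reset: what is moved stays moved. The work goes in short steps, each a Python script; the robot and the scene stay as the last script left them, time stands still between calls to the robot, and variables do not carry over. Pictures are saved under pics/ and viewed, and the job is handed in when it is done.

```bash
mkdir -p pics; python3 - <<'E'
from workcell import r, optics
import cv2,numpy as np
for n in("scene","top"):
    p,d=optics.get_image(n); cv2.imwrite(f"pics/{n}0.png",p[:,:,::-1]); np.save(f"{n}0.npy",d); np.save(f"{n}0p.npy",p)
    m=optics.camera_model(n); print(n,m, -m["R"].T@m["t"])
print(r.read_state(), r.tip_extent)
E
```

```text
scene {'K': array([[496.78035206,   0.        , 316.04165866],
       [  0.        , 496.78035206, 240.41835955],
       [  0.        ,   0.        ,   1.        ]]), 'R': array([[-0.95297998, -0.30283766,  0.01088573],
       [-0.22006562,  0.66692064, -0.71189043],
       [ 0.20832731, -0.68081291, -0.70220618]]), 't': array([0.4914779 , 0.18460548, 1.13623722])} [0.27228467 0.79928577 0.92394158]
top {'K': array([[460.19269586,   0.        , 317.07578836],
       [  0.        , 460.19269586, 233.34168575],
       [  0.        ,   0.        ,   1.        ]]), 'R': array([[ 2.30861013e-03, -9.99963339e-01, -8.24561712e-03],
       [-9.86008166e-01, -9.01841792e-04, -1.66694583e-01],
       [ 1.66681036e-01,  8.51507862e-03, -9.85974100e-01]]), 't': array([-0.03927299,  0.55510308,  0.96628897])} [ 0.38636478 -0.04699896  1.04494475]
{'time_s': 0.1, 'joint_positions': array([ 1.09400509e+00,  3.42636359e-01,  1.52490875e+00, -1.23245624e-05,
        1.27540290e+00, -1.45999081e-01]), 'dq': array([ 0.00026637, -0.00275136, -0.00185709,  0.0001613 ,  0.00063108,
        0.00173073]), 'tau': array([ 1.50354099e-03, -4.34445763e+01, -2.46490449e+01, -1.52373409e-04,
        4.77213747e-03, -5.30133991e-05]), 'eef_pos': array([0.17034962, 0.49625686, 0.25570854]), 'eef_rot': array([ 1.64641203e-01,  9.86353291e-01, -6.46889722e-04, -2.02020185e-04]), 'contact_force': array([ 0.39083356,  0.54421944, -0.9115425 ]), 'torque': array([-0.02606699, -0.05924118, -0.03246109]), 'grip_width': 0.08561161691672957} 0.025
```

View pics/top0.png

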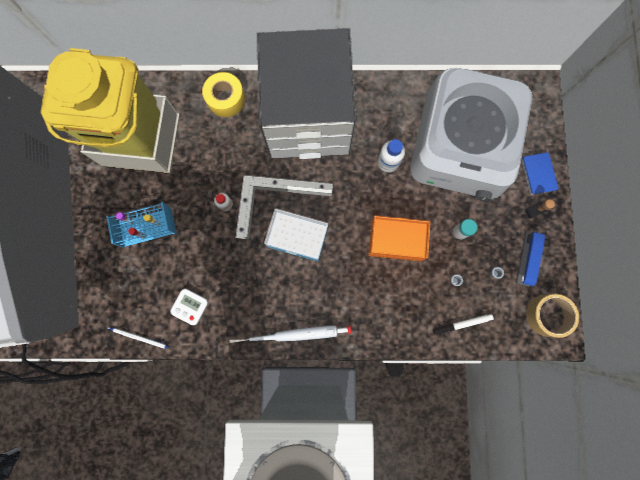

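View pics/scene0.png

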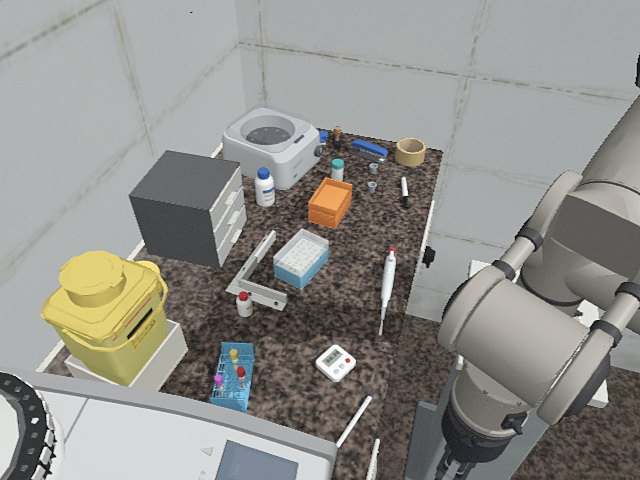

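The top view shows the stop's corner near (247,182), with fences running to (332,188) and (242,238). The tip box is at about (297,235), the orange look-alike at (400,238), and the small bottle at (222,201). Next I'll measure these.

```bash
cat > h.py <<'E'
import numpy as np,cv2
from workcell import r, optics
def cloud(n,d):
    m=optics.camera_model(n);v,u=np.mgrid[:480,:640]
    P=np.stack([(u-m["K"][0,2])/m["K"][0,0]*d,(v-m["K"][1,2])/m["K"][1,1]*d,d],-1)
    return (P-m["t"])@m["R"]
def ray(n,uv,z):
    m=optics.camera_model(n);uv=np.atleast_2d(uv).astype(float)
    c=-m["R"].T@m["t"]; D=np.c_[uv,np.ones(len(uv))]@np.linalg.inv(m["K"]).T@m["R"]
    return c+D*((z-c[2])/D[:,2])[:,None]
E
python3 - <<'E'
from h import *
d=np.load("top0.npy");p=np.load("top0p.npy");C=cloud("top",d);z=C[...,2]
w=np.abs(z[200:330,90:560]);print("table z", np.median(z[260:300,230:420]))
roi=np.zeros(z.shape,bool);roi[165:270,205:345]=1
out=np.zeros((105,140,3),np.uint8)
lab=np.zeros(z.shape,np.uint8)
for lo,hi,i in((0.002,0.007,1),(0.02,0.036,2),(0.036,0.06,3),(0.06,0.085,4)): lab[(z>lo)&(z<hi)]=i
col=np.array([[0,0,0],[120,60,0],[0,255,0],[0,120,255],[0,0,255]],np.uint8)
a=cv2.resize(p[165:270,205:345,::-1],None,fx=4,fy=4,interpolation=cv2.INTER_CUBIC)
cv2.imwrite("pics/c1.png",a)
cv2.imwrite("pics/c2.png",cv2.resize(col[lab[165:270,205:345]],None,fx=4,fy=4,interpolation=0))
E
```

```text
table z -0.0014739932078588673
```

View pics/c1.png

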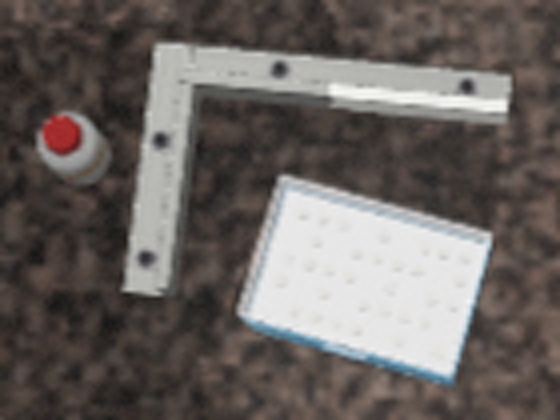

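View pics/c2.png

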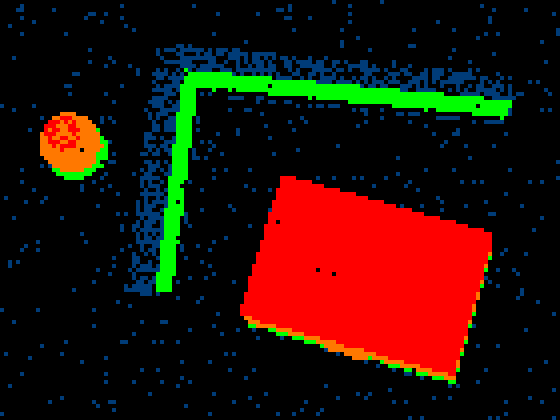

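The depth bands separate the fence tops (green) and the box lid (red) cleanly. I'll fit lines and a rectangle to them.

```bash
cat >> h.py <<'E'
def comp(mask,seed):
    n,l=cv2.connectedComponents(mask.astype(np.uint8)); return l==l[seed]
def line(P):
    a=cv2.fitLine(P.astype(np.float32),cv2.DIST_HUBER,0,.001,.001).ravel(); return a[2:],a[:2]
def boxpose(d,ax,z0=0):
    # d: depth top; returns centre,yaw using rect of lid points, raycast at z .07
    C=cloud("top",d);z=C[...,2]-z0
    m=(z>.058)&(z<.085)&(C[...,0]>.25)&(C[...,0]<.6)&(np.abs(C[...,1])<.2)
    n,l,s,_=cv2.connectedComponentsWithStats(m.astype(np.uint8))
    best=min(range(1,n),key=lambda i:np.linalg.norm(np.median(C[l==i],0)[:2]-ax)+(s[i,4]<500)*9)
    cs=cv2.findContours((l==best).astype(np.uint8),0,cv2.CHAIN_APPROX_NONE)[0][0][:,0]
    W=ray("top",cs,.07)[:,:2]
    (cx,cy),wh,a=cv2.minAreaRect((W*1000).astype(np.float32))
    return np.array([cx,cy])/1000,wh,a
E
python3 - <<'E'
from h import *
d=np.load("top0.npy");C=cloud("top",d);z=C[...,2]+.0015
v,u=np.mgrid[:480,:640]
m=(z>.025)&(z<.036)
rear=m&(u>258)&(u<331)&(v>178)&(v<197)
side=m&(v>192)&(v<237)&(u>240)&(u<254)
res={}
for n,k in(("rear",rear),("side",side)):
    P=C[k][:,:2]; c,t=line(P); nn=np.array([-t[1],t[0]]); o=(P-c)@nn
    print(n,k.sum(),c,t,np.degrees(np.arctan2(t[1],t[0])),np.percentile(o,[1,10,50,90,99]),np.median(C[k][:,2])); res[n]=(c,t)
print(boxpose(d,np.array([.39,0.0]),-.0015))
b=C[(z>.058)&(z<.085)&(u>260)&(u<330)&(v>205)&(v<262)];print(len(b),np.median(b,0),np.percentile(b[:,2],[5,95]))
E
```

```text
rear 274 [0.66314244 0.01333785] [0.0987791 0.9951094] 84.33112 [-0.00493348 -0.00362682  0.00010694  0.00323523  0.00397671] 0.028284025638835447
side 164 [0.60190094 0.11765169] [ 0.9952673  -0.09717543] -5.576542 [-3.96754769e-03 -3.19203967e-03 -5.74255171e-05  3.38926774e-03
  4.28819991e-03] 0.02821770884974895
(array([0.55115442, 0.00629821]), (120.03853607177734, 81.87676239013672), 74.11693572998047)
2072 [0.55178533 0.00651178 0.06809698] [0.06488092 0.07107723]
```

```bash
cat >> h.py <<'E'
from scipy.spatial.transform import Rotation as Ro
c1,t1=np.array([0.66314244,0.01333785]),np.array([0.0987791,0.9951094])
c2,t2=np.array([0.60190094,0.11765169]),np.array([0.9952673,-0.09717543])
s=np.linalg.solve(np.c_[t1,-t2],c2-c1); X0=c1+s[0]*t1
YAW=np.radians((84.33112-90-5.576542)/2)
ex=np.array([np.cos(YAW),np.sin(YAW)]);ey=np.array([-ex[1],ex[0]])
X0=X0-.004*ex-.004*ey
def S2W(x,y,z): return np.r_[X0+x*ex+y*ey,z]
def W2S(p): q=np.asarray(p)[:2]-X0; return np.array([q@ex,q@ey])
def down(yang):  # tool y along world angle
    phi=(yang+np.pi/2)/2; return np.array([np.cos(phi),np.sin(phi),0,0])
QF=down(YAW+np.pi/2)
def look(tag):
    p,d=optics.get_image("top"); cv2.imwrite(f"pics/{tag}.png",cv2.resize(p[140:290,180:420,::-1],None,fx=3,fy=3,interpolation=cv2.INTER_CUBIC)); return p,d
def st(): 
    s=r.read_state(); print(round(s["time_s"],2),W2S(s["eef_pos"]).round(4),s["eef_pos"][2].round(4),s["contact_force"].round(1),round(s["grip_width"],4))
E
python3 - <<'E'
from h import *
print(X0,np.degrees(YAW),W2S([.55115,.0063]))
b=W2S([.55115,.0063])
r.reach(S2W(b[0]-.09,b[1],.15),QF); st()
command_gripper(.075); st()
print(r.move_straight(S2W(b[0]-.09,b[1],.042),speed=.12,max_force=15)); st()
_=look("t1")
E
```

```text
[0.6684372  0.10713947] -5.622711000000001 [-0.1068429  -0.11184579]
2.16 [-0.1968 -0.1112] 0.1501 [-0.2 -0.4 -0.7] 0.0851Traceback (most recent call last):
  File "<stdin>", line 5, in <module>
NameError: name 'command_gripper' is not defined
```

```bash
sed -i 's/from workcell import r, optics/from workcell import r, optics, command_gripper/' h.py
python3 - <<'E'
from h import *
b=W2S([.55115,.0063])
command_gripper(.075); st()
print(r.move_straight(S2W(b[0]-.09,b[1],.042),speed=.12,max_force=15)); st()
_=look("t1")
p,_=optics.get_image("scene");cv2.imwrite("pics/s1.png",cv2.resize(p[180:360,200:440,::-1],None,fx=3,fy=3))
E
```

```text
2.42 [-0.1969 -0.1114] 0.1501 [-0.1 -0.8 -0.1] 0.0751
False
3.48 [-0.1964 -0.1118] 0.0425 [-0.3  0.   0.2] 0.075
```

View pics/t1.png

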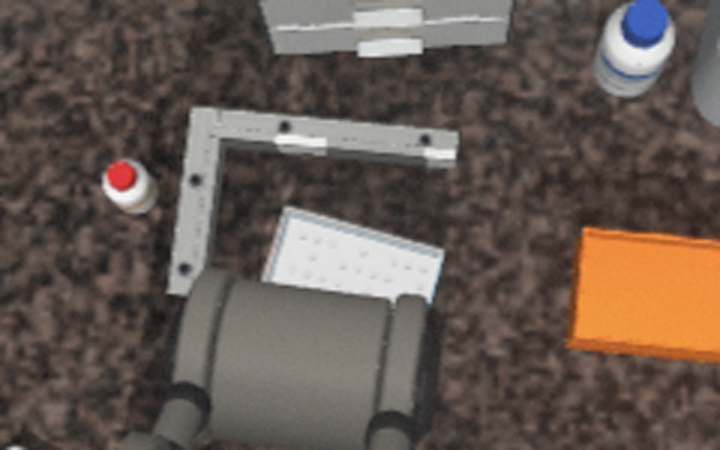

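View pics/s1.png

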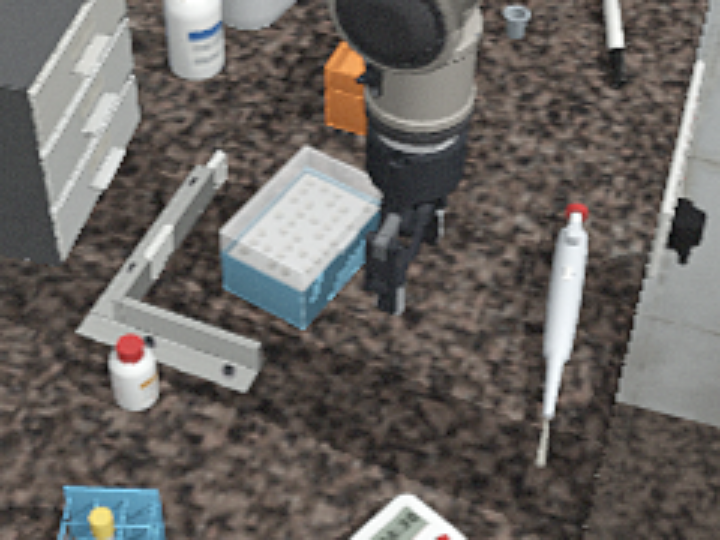

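The fingers are down clear in front of the box, with no contact. I'll start the push toward the rear fence.

```bash
python3 - <<'E'
from h import *
y=-.1118
r.move_straight(S2W(-.197,y,.037),speed=.1)
print(r.move_straight(S2W(-.115,y,.037),speed=.04,max_force=15)); st()
print(r.move_straight(S2W(-.075,y,.037),speed=.02,max_force=12)); st()
_=look("t2")
p,_=optics.get_image("scene");cv2.imwrite("pics/s2.png",cv2.resize(p[180:360,200:440,::-1],None,fx=3,fy=3))
E
```

```text
False
6.03 [-0.115  -0.1118] 0.037 [-0.5 -0.   0.3] 0.0751
True
7.22 [-0.0927 -0.1119] 0.0363 [ 0.5  0.  -0.2] 0.0751
```

View pics/s2.png

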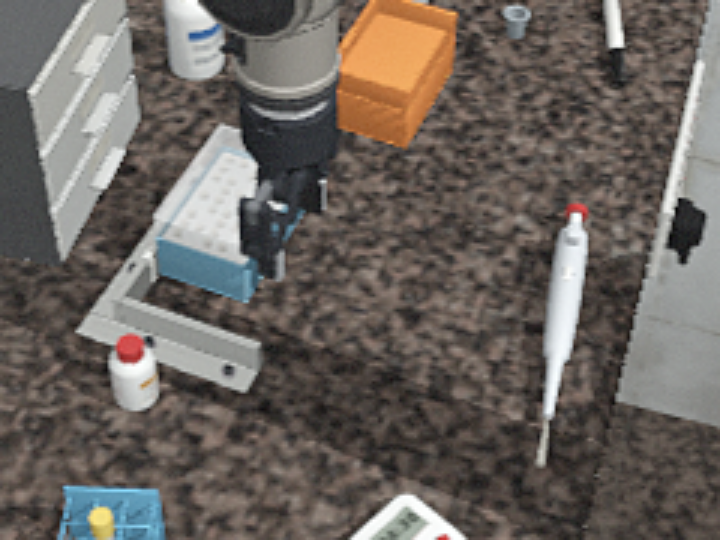

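View pics/t2.png

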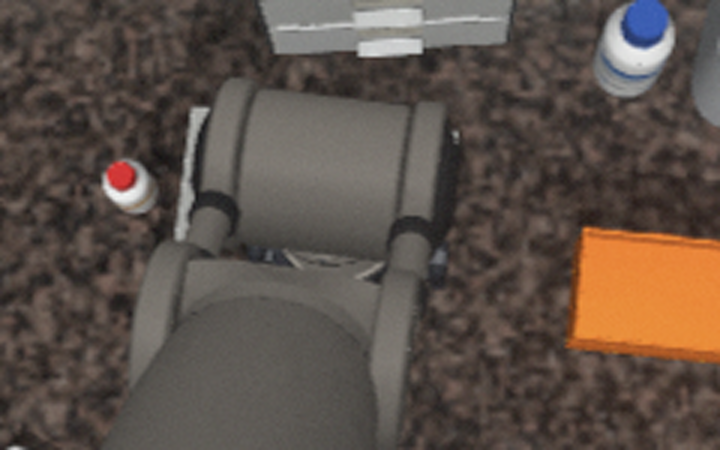

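The box is now lying along the rear fence, and contact came at the expected reach. I'll back off, lift, and measure again.

```bash
python3 - <<'E'
from h import *
r.move_straight(S2W(-.125,-.1118,.037),speed=.06)
r.move_straight(S2W(-.125,-.1118,.16),speed=.2)
Qs=[down(YAW),down(YAW+np.pi)]
for q in Qs: print(r.solve_ik(S2W(-.047,-.22,.16),q))
q=min([q for q in Qs if r.solve_ik(S2W(-.047,-.22,.16),q) is not None],key=lambda q:abs(r.solve_ik(S2W(-.047,-.22,.16),q)-r.read_state()["joint_positions"]).max())
r.reach(S2W(-.047,-.27,.16),q); st(); print(q)
p,d=look("t3"); c,wh,a=boxpose(d,S2W(-.045,-.11,0)[:2],-.0015); print(W2S(c),wh,a-90-np.degrees(YAW))
E
```

```text
[-3.02422182e-01  5.80150809e-01  1.41226710e+00 -4.44089210e-16
  1.14917474e+00 -2.04287362e-01]
[-3.02422182e-01  5.80150809e-01  1.41226710e+00 -4.44089210e-16
  1.14917474e+00  2.93730529e+00]
9.97 [-0.0475 -0.2695] 0.1591 [-0.6 -0.2 -0.1] 0.0753
[0.74093771 0.67157376 0.         0.        ]
[-0.07197797 -0.11282269] (118.92117309570312, 26.910432815551758) 4.526077088867188
```

View pics/t3.png

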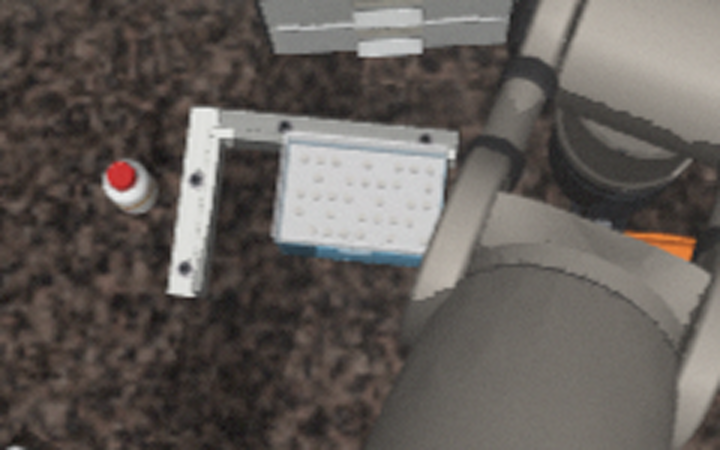

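```bash
python3 - <<'E'
from h import *
p=np.load("top0p.npy").astype(int);C=cloud("top",np.load("top0.npy"))
m=(p[...,0]>180)&(p[...,2]<80)&(p[...,1]<150)&(np.indices((480,640))[1]>360)&(np.indices((480,640))[1]<440)
P=C[m];S=(P[:,:2]-X0)@np.c_[ex,ey];print(m.sum(),np.percentile(S,[1,99],axis=0),np.percentile(P[:,2],[50,99]))
E
```

```text
1063 [[-0.13116951 -0.3954004 ]
 [-0.05123673 -0.27644817]] [0.06788512 0.07241102]
```

```bash
python3 - <<'E'
from h import *
command_gripper(.03)
r.move_straight(S2W(-.047,-.207,.13),speed=.15)
print(r.move_straight(S2W(-.047,-.207,.039),speed=.1,max_force=15)); st()
print(r.move_straight(S2W(-.047,-.150,.039),speed=.04,max_force=20)); st()
print(r.move_straight(S2W(-.047,-.115,.039),speed=.02,max_force=12)); st()
p,_=optics.get_image("scene");cv2.imwrite("pics/s4.png",cv2.resize(p[180:360,200:440,::-1],None,fx=3,fy=3))
look("t4")
E
```

```text
False
12.19 [-0.0465 -0.2071] 0.0397 [-0.2 -0.5 -0.1] 0.03
False
13.77 [-0.047  -0.1499] 0.0389 [ 0.  -0.3  0. ] 0.0301
True
14.76 [-0.047  -0.1326] 0.0389 [-0.5 -2.2  0.8] 0.0301
```

View pics/s4.png

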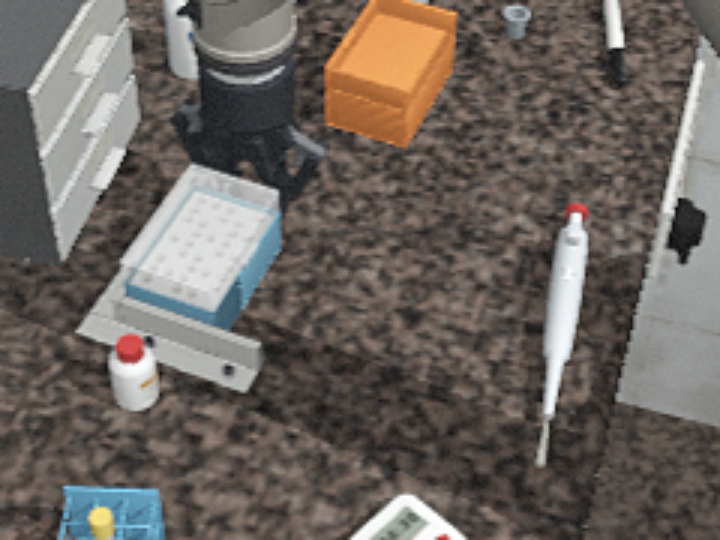

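View pics/t4.png

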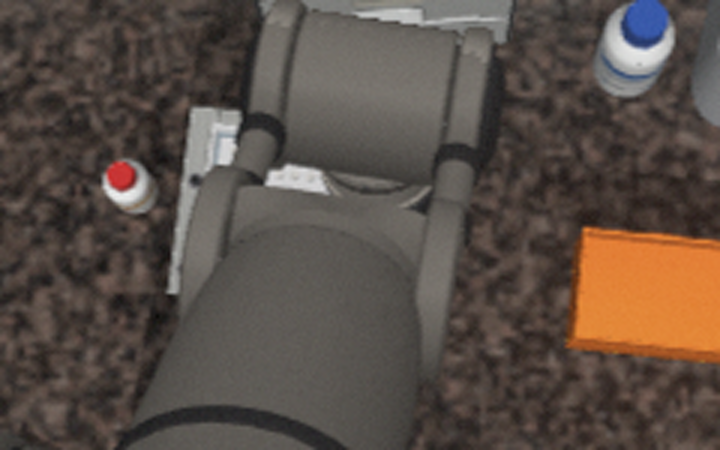

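The box has reached the side fence: it stopped at -0.1326, against about -0.131 expected. I'll retreat and check.

```bash
python3 - <<'E'
from h import *
r.move_straight(S2W(-.047,-.165,.039),speed=.06)
r.move_straight(S2W(-.047,-.18,.16),speed=.2)
r.reach(S2W(-.16,-.23,.16),QF); st()
p,d=look("t5"); np.save("t5.npy",d);np.save("t5p.npy",p)
p,d=optics.get_image("scene");cv2.imwrite("pics/s5.png",cv2.resize(p[200:330,200:360,::-1],None,fx=5,fy=4.5,interpolation=cv2.INTER_CUBIC))
np.save("s5p.npy",p)
E
```

```text
17.81 [-0.1599 -0.2299] 0.1596 [ 0.2 -0.3 -0.2] 0.0302
```

View pics/s5.png

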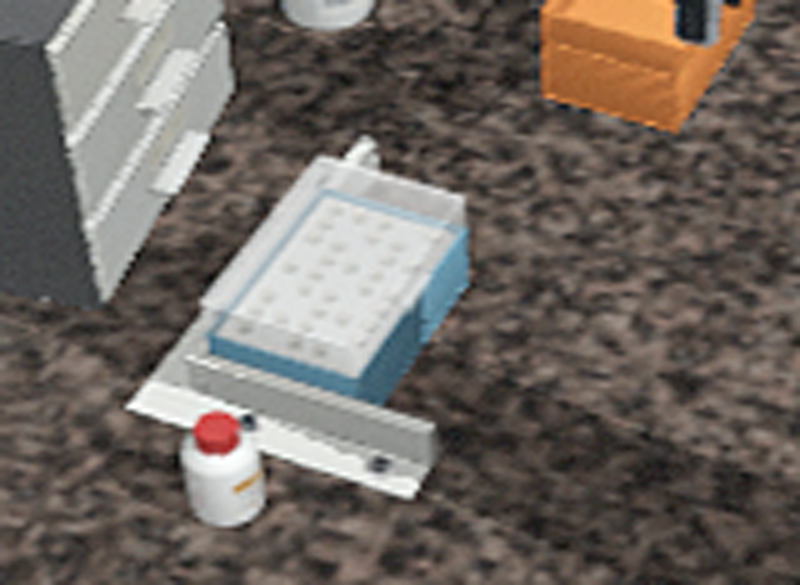

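View pics/t5.png

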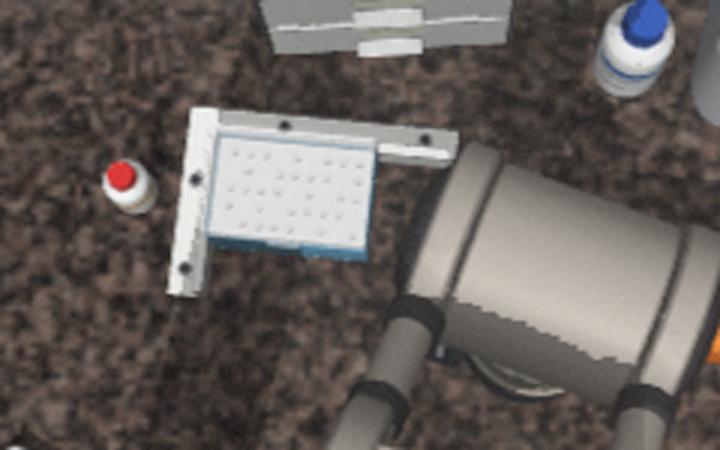

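It looks seated. I'll give it one gentle confirming push on the front, then on the end, and measure after.

```bash
python3 - <<'E'
from h import *
c,wh,a=boxpose(np.load("t5.npy"),S2W(-.042,-.06,0)[:2],-.0015); print(W2S(c),wh,a-90-np.degrees(YAW))
command_gripper(.05)
r.move_straight(S2W(-.135,-.065,.13),speed=.15)
print(r.move_straight(S2W(-.135,-.065,.038),speed=.1,max_force=15)); st()
r.move_straight(S2W(-.105,-.065,.038),speed=.06)
print(r.move_straight(S2W(-.080,-.065,.038),speed=.015,max_force=12)); st()
r.move_straight(S2W(-.13,-.065,.038),speed=.06)
r.move_straight(S2W(-.14,-.065,.16),speed=.2)
Q2=np.array([0.74093771,0.67157376,0,0])
r.reach(S2W(-.047,-.2,.16),Q2); command_gripper(.03)
print(r.move_straight(S2W(-.047,-.17,.039),speed=.12,max_force=15))
r.move_straight(S2W(-.047,-.145,.039),speed=.06)
print(r.move_straight(S2W(-.047,-.12,.039),speed=.015,max_force=12)); st()
r.move_straight(S2W(-.047,-.165,.039),speed=.06)
r.move_straight(S2W(-.047,-.20,.16),speed=.2)
r.reach(S2W(-.2,-.3,.2),Q2); r.hold(.3); st()
p,d=look("t6"); np.save("t6.npy",d);np.save("t6p.npy",p);cv2.imwrite("pics/t6full.png",p[:,:,::-1])
c,wh,a=boxpose(d,S2W(-.042,-.06,0)[:2],-.0015); print(W2S(c),wh,a-90-np.degrees(YAW))
p,d=optics.get_image("scene");cv2.imwrite("pics/s6.png",cv2.resize(p[200:330,200:360,::-1],None,fx=5,fy=4.5,interpolation=cv2.INTER_CUBIC))
E
```

```text
[-0.07292475 -0.06063531] (119.61418914794922, 23.929004669189453) 3.5043943496093757
False
20.59 [-0.1345 -0.065 ] 0.0386 [-0.4 -0.3 -0.7] 0.05
True
22.25 [-0.0929 -0.065 ] 0.0371 [-0.2 -0.5  0.3] 0.0499
False
True
28.05 [-0.0472 -0.1326] 0.0388 [ 0.  -1.1 -0.1] 0.03
30.6 [-0.1995 -0.2995] 0.1995 [ 0.2 -0.8  0.7] 0.0305
[-0.07227941 -0.06051779] (119.68697357177734, 23.53081703186035) 2.024825868164063
```

View pics/s6.png

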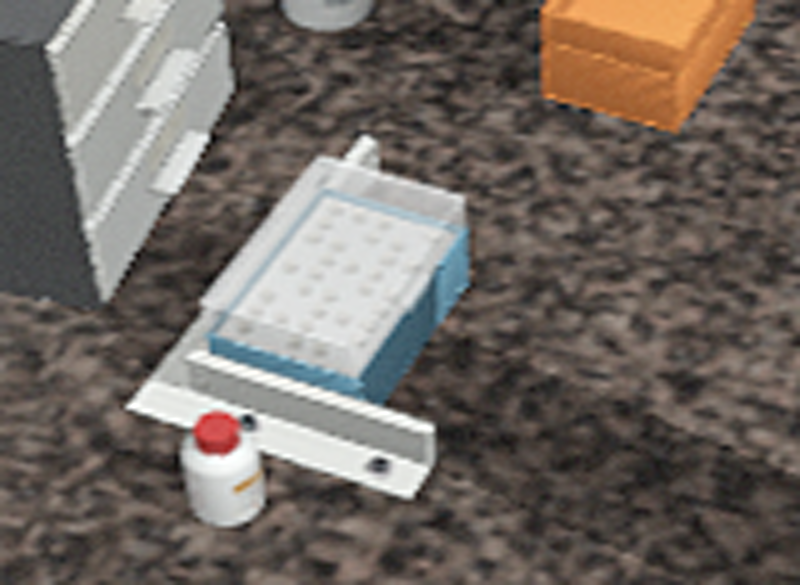

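View pics/t6full.png

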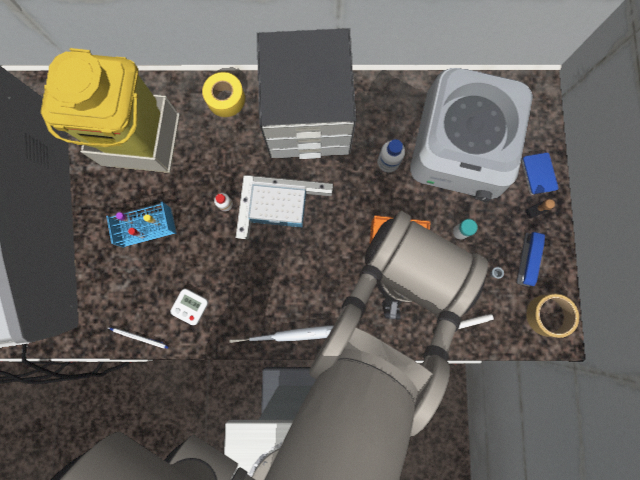

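View pics/t6.png

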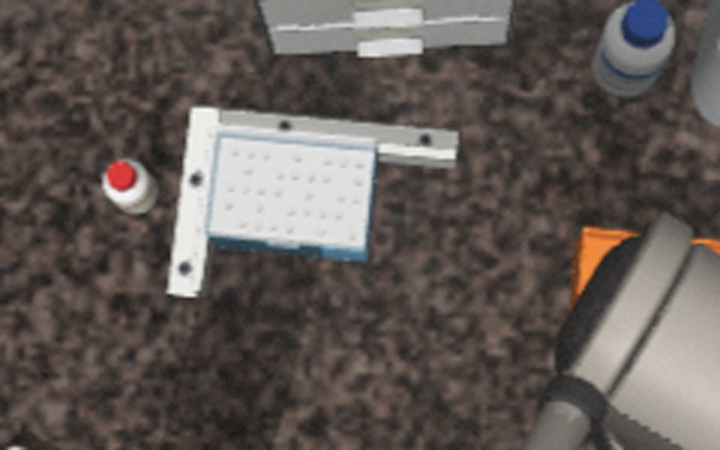

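My box measurement was clipped by its x < 0.6 m region limit, which explains the 24 mm width. I'll fix that limit and measure again on the saved frame.

```bash
sed -i 's/<.6)&/<.72)\&/' h.py; python3 - <<'E'
from h import *
for f in("t5","t6"):
    c,wh,a=boxpose(np.load(f+".npy"),S2W(-.042,-.06,0)[:2],-.0015); print(W2S(c),wh,a,a-90-np.degrees(YAW))
d=np.load("t6.npy");C=cloud("top",d);S=(C[...,:2]-X0)@np.c_[ex,ey];z=C[...,2]+.0015
m=(z>.06)&(z<.08)&(S[...,0]>-.1)&(S[...,0]<.03)&(S[...,1]<.02)&(S[...,1]>-.14)
# edge slopes per-column
for ax,bins in((0,np.linspace(-.11,-.01,6)),(1,np.linspace(-.075,-.01,6))):
    o=1-ax
    print([tuple(np.percentile(S[m&(S[...,o]>a)&(S[...,o]<b)][:,ax],[1,99]).round(4)) for a,b in zip(bins[:-1],bins[1:])])
E
```

```text
[-0.04264436 -0.06030699] (120.31025695800781, 84.980712890625) 84.47888946533203 0.10160046533203193
[-0.04191122 -0.06030568] (120.31025695800781, 83.51441192626953) 84.47888946533203 0.10160046533203193
[(np.float64(-0.0795), np.float64(-0.0004)), (np.float64(-0.0795), np.float64(-0.0004)), (np.float64(-0.0796), np.float64(-0.0007)), (np.float64(-0.0796), np.float64(-0.0008)), (np.float64(-0.0795), np.float64(-0.0008))]
[(np.float64(-0.1185), np.float64(-0.0012)), (np.float64(-0.1187), np.float64(-0.0007)), (np.float64(-0.1194), np.float64(-0.0018)), (np.float64(-0.1183), np.float64(-0.0012)), (np.float64(-0.1191), np.float64(-0.0005))]
```

Box origin is at (-41.9, -60.3) mm in the stop frame with 0.1° of skew, so it is flush at home. The gripper is clear, so I'm handing in.

```bash
python3 -c "
from workcell import r
print(r.finish_job(), r.read_state()['time_s'])"
```

```text
the job is handed in; nothing more can be done
the job is handed in; nothing more can be done
```

The tip box is pushed into the inside corner of the stop, flush against both fences, and the job was handed in at about 31 s of the 58 s allowed.

I pushed with two spread fingertips: first the front wall until the box met the rear fence, then the right end until it met the side fence. I then repeated both pushes gently to confirm. Each push ended on the 12 N contact limit, and the repeat pushes stopped within 0.2 mm of the first ones.

- **Final position:** the last top view puts the box origin at (-41.9, -60.3) mm in the stop frame, against home at (-42, -60), with about 0.1° of skew. The camera calibration is only good to about 2 mm.
- **Other objects:** those visible in the last top view look unmoved by eye; I did not measure them. The arm hid one sample cup and most of the orange box there. The gripper was clear of everything at hand-in.
- **Disagreements:** the measurements taken between pushes were wrong because my region limit cut off part of the box. I fixed that before relying on the final figure. The contact stops came about 2 mm earlier than I calculated, which I put down to finger thickness and calibration.

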